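Fit the kick lever to the gearbox shaft and swing it to its stop

TASK

Fit the lever with the toothed hole onto the gearbox's upright splined shaft, turning it until the splines match, and push it down fully home on the shaft's collar. Then swing the fitted lever anticlockwise (seen from above), shaft and all, until its arm rests against the stop post, and let go. Leave the other lever, the tools and the containers where they are.

Things in the scene. Friction and masses are not known exactly. Their poses are not given: they have to be found in the camera images.
- lever_boss (a point): Centre (half-way up) of the square boss of the loose dark steel kick lever: 52 mm long (x), 48 wide across flat sides (y; grip here), 36 tall (z); lies flat, arm along +x, roughly away from the robot. Keyed hole through along z: round middle for a 16.8 mm core, slots 13 mm wide reaching 19.7 mm from the axis towards +x, +y, -y; none to -x. 0.3 kg, mass centre about 20 mm towards the arm.
- lever_pedal (a point): Middle of the upright rubber pedal (22 mm diameter, 45 mm tall) at the end of the kick lever's arm, 142 mm from the hole's axis. The arm is 22 mm wide, 14 mm thick, level with the boss's underside. Axes as lever_boss.
- shaft_seat (a point): On the axis of the gearbox's upright splined shaft, on top of its 54 mm round collar, where the boss must rest (its centre then 18 mm above), 100 mm above the bench. Axes are the fixed gearbox's (z up), not the shaft's. Aluminium gearbox 200 mm long (120 to -x, 80 to +x), 150 wide, top 88 mm above the bench.
- shaft_nose (a point): Top of the shaft, 46 mm above the collar, on its axis. Below: tapered nose, round 16.8 mm pilot from 38 mm down; three teeth 10 mm wide reach 18 mm from the axis along the shaft's own +x, +y, -y; -x blank, so the lever fits one way, arm along the shaft's x. Teeth are square to 27 mm above the collar, then slope to a ridge at 32 mm, where an unmatched boss stops; near the match it dips.
- gearbox: The gearbox, origin under the shaft's axis, z up. The shaft's turn is not reported: at the start its own x lies anywhere from -0.5 to +0.5 rad (anticlockwise positive) from this x. The boss sinks when matched within about 0.07 rad (and 1 to 1.5 mm sideways). The shaft turns against 0.4 N m of steady friction and stays where left; a press under 15 N on the teeth does not turn it.
- stop: Upright round stop post on the gearbox, 16 mm diameter, top 130 mm above the bench. Origin on the shaft's axis at bench height; x is the direction in which the fitted lever's arm points when its side touches the post (0.85 rad anticlockwise of the gearbox's x); the post's centre is 68 mm along this x and 19 mm along this y.
- spare_boss (a point): Centre of the round boss (46 mm diameter, 30 mm tall, plain round 20 mm bore) of another loose dark steel lever, its arm ending in a 50 mm crosspiece 137 mm from the bore. Not wanted: leave it alone. It and the kick lever may have changed places.
- bearing_mid (a point): Bystander: loose steel ring, 68 mm diameter, 18 mm tall. This point is 10 mm above its underside centre.
- wrench_mid (a point): Bystander: loose wrench, 190 mm long, lying flat. Point near its middle.
- driver_mid (a point): Bystander: loose screwdriver, 200 mm long, lying. Point near its middle.
- spray_mid (a point): Bystander: upright can, 60 mm diameter, 170 mm tall. Point 10 mm above its underside.
- oil_mid (a point): Bystander: upright white bottle, 72 mm diameter, 150 mm tall. Point 10 mm above its underside.
- tray_mid (a point): Bystander: blue open tray, 130 x 180 x 45 mm. Point 10 mm above its underside.
- cup_mid (a point): Bystander: steel cup, 70 mm diameter, 75 mm tall. Point 10 mm above its underside.
Mind the look-alikes: they are no part of the job. Leave any blue look-alike of the part that bears lever_boss alone.

How it is judged:
By the outcome, as a careful person would: the job done as asked, in the order asked, and still so for the second after the job is handed in, with the robot touching nothing.
It also fails if it takes over 67 s, if anything falls off the work surface, if the arm or the gripper's body presses on something with over 40 N, if the wrist force passes 120 N, or if a joint passes its speed limit or range.

ROBOT

A 6-joint arm with a two-finger parallel gripper is mounted at the origin on the work surface. World frame = base frame: x ahead of the robot, y to its left, z up, the work surface at z = 0. Lengths are in m, angles in degrees, forces in N, time in s.
With the tool pointing down it reaches from about 0.325 to 0.925 m from the base axis. Payload 3.1 kg.
Tool frame: the origin (TCP) lies between the finger pads; the fingertips stand 17 mm ahead of it and the grasp point (between the pads) lies 2 mm behind it (bot.tcp_to_tips is the distance from the TCP to the fingertips, in m); y points along the fingers, z is the direction in which the jaws open and shut, and the axes are right-handed (so a half turn about y gives the same grasp; the last joint's range is limited). The gripper opens to 85 mm and grips with 20 to 120 N. Pads are 22 mm wide; open, the fingers measure 114 mm over their backs; the gripper's body (76 mm by 85 mm) begins 54 mm behind the grasp point. The pads swing forward as they close: fully open they stand 13 mm farther back than shut.
Start: joints at [-77.876, 12.427, 92.441, -0, 75.132, -6.429], TCP at [0.199, -0.593, 0.248] pointing down, gripper open.
Joint ranges: [-157.48, 157.48], [-44.54, 120.13], [17.64, 146.25], [-64.5, 244.5], [7.68, 150.69], [-147.95, 147.95]. Speed limits (degrees/s): [159.86, 159.86, 180, 180, 180, 180].

INTERFACE

Orientations are given as [roll, pitch, yaw] about the fixed x, y, z axes, in that order (R = Rz(yaw) Ry(pitch) Rx(roll)).
In Python, from cell import bot gives the robot as it stands.
- The arm moves only by the shell command python3 -m pendant 'ROWS' [FORCE]. ROWS is JSON, a list that holds one entry, the list of rows, each a list of 7 numbers: the opening, from 0 (shut) to 1 (fully open), then the shift along the world's x, y, z in m, then the turn, a rotation vector about the world's x, y, z in rad. In form: [[[hand, tx, ty, tz, wx, wy, wz], ...]]. A call has 1 to 20 rows; each row is the pose to reach, as a shift and turn from the pose commanded when the call began; what a row does not reach only later rows make up. A row lasts 1/10 s, in which the tool goes at most 50 mm and 8.59 degrees, less where a joint would pass 70% of its speed; a pose out of reach is approached as far as the arm can. A call with a gripper value outside its range is refused whole. The fingers move at their own pace and stop on an object; FORCE is the grip in N (left out, the last holds). Time passes only in rows, so rows that repeat a pose let the fingers close. It gives the time, the measured TCP pose, the force and the opening at its end, in the units of the state.
- bot.read_state(): the state, without advancing time (a new reading comes with each control period).
- bot.grab_frame(name): name is "scene" or "top"; returns a dict with "img" (384x512x3 uint8, blue, green, red), "fx", "fy", "cx", "cy" (pixels), "dist_coeffs" ([k1, k2, p1, p2, k3] as OpenCV has them; the pictures are not rectified), "position" and "rotation" of the camera in the world. Camera axes: x right, y up, looking along -z (the intrinsics and any distortion apply to the point x, -y, -z); pixel columns grow to the right and rows downward; lengths in m; the calibration is good to about 2 mm. A picture is of the moment at which its call begins. There is no depth.
- bot.sign_off(): hands the job in, once; it reports no verdict.
The state is a dict: "t": time; "joint_positions": joint angles; "qvel": joint speeds; "tau": joint torques, N m; "eef_pos": TCP position; "ee_rot": TCP orientation; "ft_force": force on the tool from outside, world axes, zero at the start; "wrist_torque": the same for the moment, N m; "width": finger opening in m.
Only numpy, scipy, OpenCV 4.12 (cv2) and the standard library are available. Lean on these libraries where they do the work, as an engineer would, in place of code of your own. Each camera call takes 0.05 s, during which the arm holds its last target.

## Working session

There is one attempt and no reset: what is moved stays moved. The work goes in short steps, Python scripts to look and compute and a shell command to move; the robot and the scene stay as the last step left them, time stands still between calls to the robot, and variables do not carry over. Pictures are saved under pics/ and viewed, and the job is handed in when it is done.

```bash
ls; mkdir -p pics; cat > h.py <<'E'
import numpy as np, cv2
from cell import bot
def grab(n): return bot.grab_frame(n)
def ray(f,u,v):
    K=np.array([[f['fx'],0,f['cx']],[0,f['fy'],f['cy']],[0,0,1]],float)
    p=cv2.undistortPoints(np.array([[[u,v]]],float),K,np.array(f['dist_coeffs'],float))[0,0]
    d=np.array([p[0],-p[1],-1.0]); R=np.array(f['rotation'],float)
    if R.shape!=(3,3):
        from scipy.spatial.transform import Rotation as Ro
        R=Ro.from_euler('xyz',R,degrees=True).as_matrix() if R.size==3 else Ro.from_quat(R).as_matrix()
    return np.array(f['position'],float),R@d
def onplane(f,u,v,z):
    o,d=ray(f,u,v); return o+d*(z-o[2])/d[2]
def proj(f,P):
    R=np.array(f['rotation'],float)
    c=R.T@(np.array(P,float)-np.array(f['position'],float))
    K=np.array([[f['fx'],0,f['cx']],[0,f['fy'],f['cy']],[0,0,1]],float)
    q=np.array([[c[0],-c[1],-c[2]]])
    return cv2.projectPoints(q,np.zeros(3),np.zeros(3),K,np.array(f['dist_coeffs'],float))[0][0,0]
E
python3 - <<'E'
from h import *
for n in('scene','top'):
    f=grab(n); cv2.imwrite(f'pics/{n}0.png',f['img']); print({k:v for k,v in f.items() if k!='img'})
    np.save(f'/tmp/{n}0.npy',f,allow_pickle=True)
print(bot.read_state(),bot.tcp_to_tips)
E
```

```text
pics
{'fx': 457.4406045873406, 'fy': 457.4406045873406, 'cx': 257.6711833973391, 'cy': 194.70383420587083, 'dist_coeffs': array([0.02418372, 0.        , 0.        , 0.        , 0.        ]), 'position': array([1.39795986, 0.48888944, 1.09514879]), 'rotation': array([4.58258752e+01, 3.57155802e-02, 1.14962533e+02])}
{'fx': 387.8234074237468, 'fy': 387.8234074237468, 'cx': 248.5429132599665, 'cy': 194.01508139869364, 'dist_coeffs': array([-0.10156713,  0.        ,  0.        ,  0.        ,  0.        ]), 'position': array([0.43989947, 0.06203881, 1.31805251]), 'rotation': array([  3.45036504,   1.12679152, -90.44663016])}
{'t': 0.1, 'joint_positions': array([-7.78762771e+01,  1.24692036e+01,  9.25215890e+01, -1.26000205e-03,
        7.51309491e+01, -6.42898384e+00]), 'qvel': array([-0.02772628, -0.09621531, -0.21287813, -0.01064691, -0.01201252,
       -0.09468431]), 'tau': array([-8.94874629e-04, -3.98079443e+01, -3.04969132e+01, -2.03913751e-04,
        4.24218990e-03,  1.34554017e-05]), 'eef_pos': array([ 0.19872298, -0.59182382,  0.24711278]), 'ee_rot': array([-9.01211124e+01,  1.24221377e-02, -1.61446982e+02]), 'ft_force': array([ 0.09681641, -0.3611149 , -0.17941823]), 'wrist_torque': array([ 0.0290999 , -0.02171898,  0.0217046 ]), 'width': 0.08511189283293845} 0.017
```

```bash
python3 - <<'E'
s=open('h.py').read()
s=s.replace("def grab(n): return bot.grab_frame(n)","""from scipy.spatial.transform import Rotation as Ro
def grab(n):
    f=bot.grab_frame(n); f['rotation']=Ro.from_euler('xyz',f['rotation'],degrees=True).as_matrix(); return f
def load(p):
    f=np.load(p,allow_pickle=True).item(); R=np.array(f['rotation'])
    if R.shape==(3,): f['rotation']=Ro.from_euler('xyz',R,degrees=True).as_matrix()
    return f""")
open('h.py','w').write(s)
E
python3 -c "
from h import *
f=load('/tmp/top0.npy');print(proj(f,[.5,0,0]),onplane(f,*proj(f,[.5,0,0]),0))"
```

```text
[274.27379374 199.53470104] [5.00000000e-01 6.24500451e-17 0.00000000e+00]
```

View pics/top0.png

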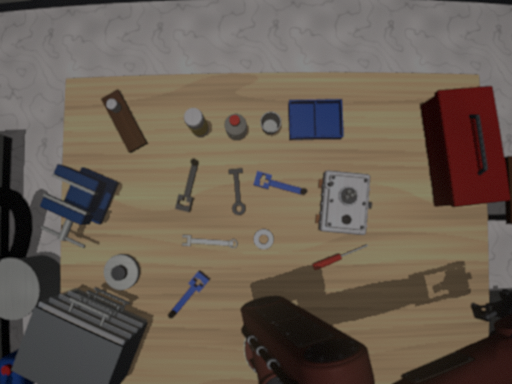

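View pics/scene0.png

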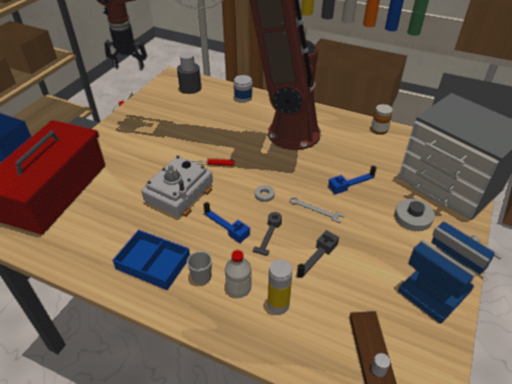

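```bash
python3 - <<'E'
from h import *
t=load('/tmp/top0.npy');s=load('/tmp/scene0.npy')
def crop(f,x0,x1,y0,y1,k): return cv2.resize(f['img'][y0:y1,x0:x1],None,fx=k,fy=k,interpolation=cv2.INTER_CUBIC)
a=crop(t,160,260,150,225,7);cv2.imwrite('pics/c1.png',cv2.convertScaleAbs(a,alpha=1.8))
a=crop(t,300,390,160,245,7);cv2.imwrite('pics/c2.png',cv2.convertScaleAbs(a,alpha=1.3))
a=crop(s,130,230,140,225,7);cv2.imwrite('pics/c3.png',cv2.convertScaleAbs(a,alpha=1.3))
a=crop(s,240,350,200,285,7);cv2.imwrite('pics/c4.png',cv2.convertScaleAbs(a,alpha=1.5))
E
```

```text
(no output)
```

View pics/c1.png

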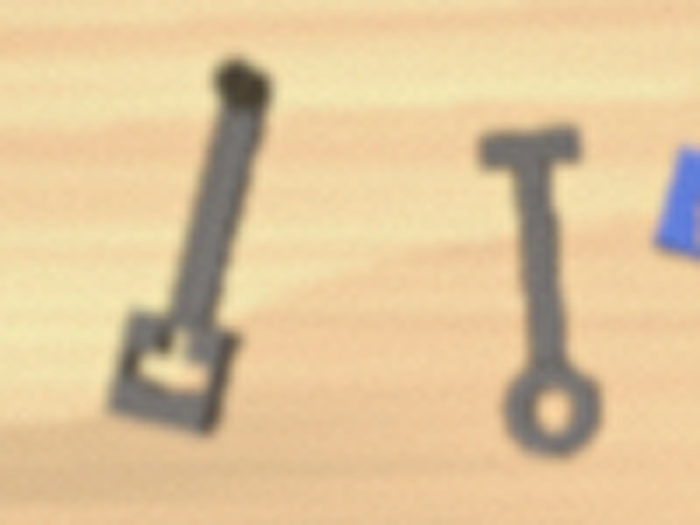

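View pics/c2.png

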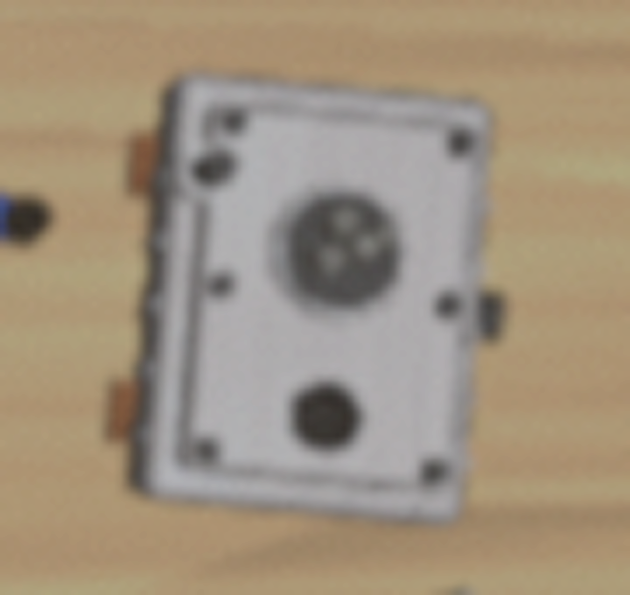

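View pics/c3.png

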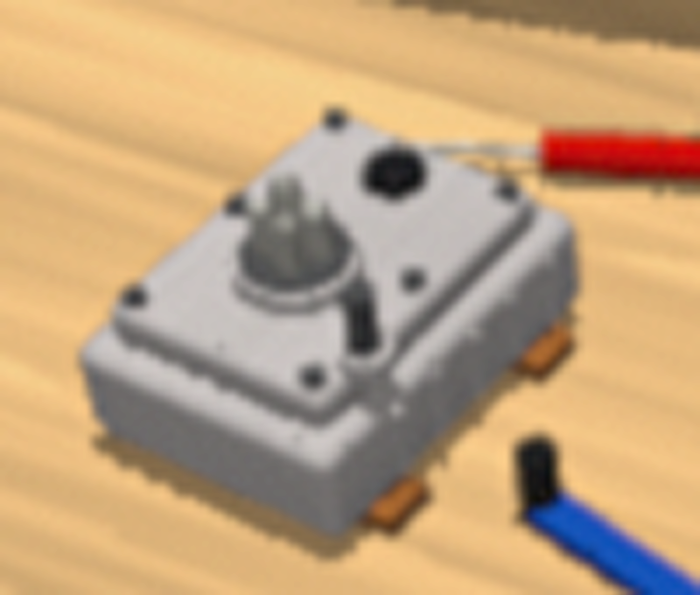

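View pics/c4.png

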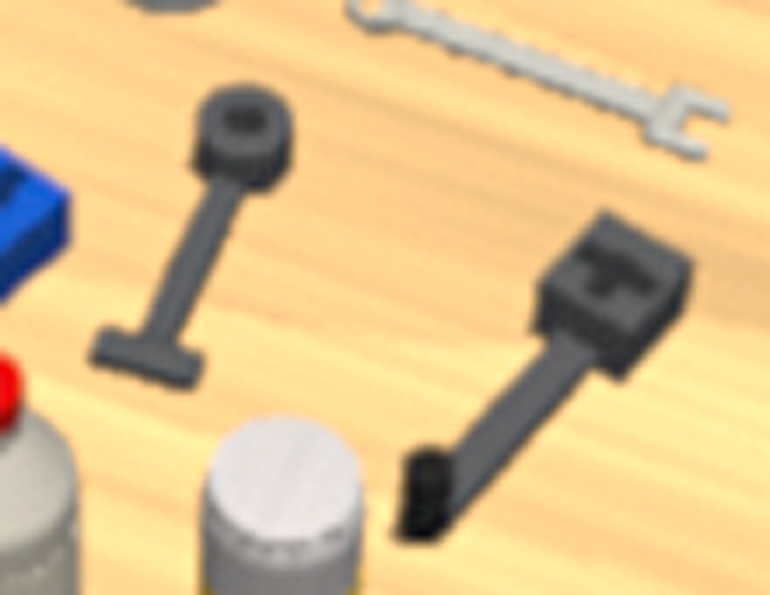

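```bash
python3 - <<'E'
from h import *
t=load('/tmp/top0.npy');s=load('/tmp/scene0.npy')
def crop(f,x0,x1,y0,y1,k,n,al=1.3,be=0):
    a=cv2.resize(f['img'][y0:y1,x0:x1],None,fx=k,fy=k,interpolation=cv2.INTER_CUBIC)
    a=cv2.convertScaleAbs(a,alpha=al,beta=be)
    for x in range(x0,x1,2 if k>15 else 5): cv2.putText(a,str(x),((x-x0)*k,10),0,.33,(0,0,255)); cv2.line(a,((x-x0)*k+k//2,12),((x-x0)*k+k//2,17),(0,0,255))
    for y in range(y0,y1,2 if k>15 else 5): cv2.putText(a,str(y),(0,(y-y0)*k+k//2+3),0,.33,(0,0,255))
    cv2.imwrite(n,a)
crop(t,336,362,182,206,24,'pics/d1.png',1.6)
crop(s,160,188,160,186,22,'pics/d2.png',1.4)
E
```

```text
(no output)
```

View pics/d1.png

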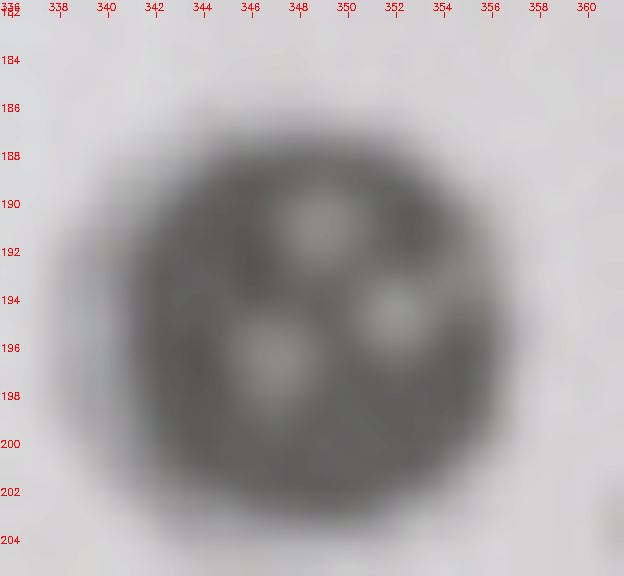

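View pics/d2.png

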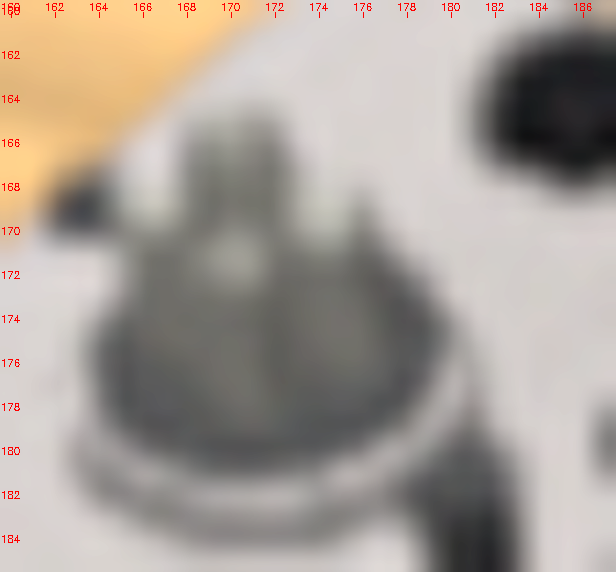

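```bash
python3 - <<'E'
from h import *
t=load('/tmp/top0.npy');s=load('/tmp/scene0.npy')
print('tri: nose')
def tri(u1,u2):
    o1,d1=ray(t,*u1);o2,d2=ray(s,*u2)
    A=np.c_[d1,-d2];l=np.linalg.lstsq(A,o2-o1,rcond=None)[0]
    p,q=o1+d1*l[0],o2+d2*l[1]; return (p+q)/2,np.linalg.norm(p-q)
print(tri((352.1,194.6),(171,164.2)))
# collar circle via dark mask within top view
g=cv2.cvtColor(t['img'],cv2.COLOR_BGR2GRAY)
for th in (90,100,110,120):
    m=(g<th).astype(np.uint8); m[:182]=0;m[206:]=0;m[:,:336]=0;m[:,362:]=0
    n,l,st,ce=cv2.connectedComponentsWithStats(m)
    i=1+np.argmax(st[1:,4]);print(th,st[i],ce[i], onplane(t,*ce[i],.1))
    ys,xs=np.nonzero(l==i)
    P=np.array([onplane(t,x,y,.1)[:2] for x,y in zip(xs,ys)]); print(P.min(0),P.max(0),(P.min(0)+P.max(0))/2)
for n,u in dict(nose=(352.1,194.6)).items(): print(n,onplane(t,*u,.146))
for u in ((349,191),(347,196.7),(355,193)): print(onplane(t,*u,.132), onplane(t,*u,.130))
print('scene nose',onplane(s,171,164.2,.146), onplane(s,170.3,171.2,.132))
E
```

```text
tri: nose
(array([ 0.50638173, -0.22957854,  0.15038644]), np.float64(0.0020712320908238082))
90 [341 188  16  16 210] [348.28571429 195.54285714] [ 0.50589074 -0.2289572   0.1       ]
[ 0.48229545 -0.25363821] [ 0.52981474 -0.20557852] [ 0.5060551  -0.22960837]
100 [340 187  17  17 235] [347.98723404 195.54042553] [ 0.50590707 -0.22800829  0.1       ]
[ 0.48226428 -0.25371595] [ 0.5328982  -0.20247537] [ 0.50758124 -0.22809566]
110 [339 187  19  18 274] [347.72262774 195.55474453] [ 0.50586954 -0.22716595  0.1       ]
[ 0.47914564 -0.25675002] [ 0.53297827 -0.19923797] [ 0.50606196 -0.227994  ]
120 [338 186  20  20 310] [347.63225806 195.58064516] [ 0.50579042 -0.22687676  0.1       ]
[ 0.47609157 -0.25698475] [ 0.53609    -0.19613564] [ 0.50609078 -0.2265602 ]
nose [ 0.50615698 -0.22971394  0.146     ]
[ 0.51810933 -0.22385292  0.132     ] [ 0.51824121 -0.22433501  0.13      ]
[ 0.50063805 -0.217251    0.132     ] [ 0.50074047 -0.21772195  0.13      ]
[ 0.51179012 -0.24231547  0.132     ] [ 0.51191134 -0.2428287   0.13      ]
scene nose [ 0.50246735 -0.23400331  0.146     ] [ 0.51939843 -0.227958    0.132     ]
```

```bash
python3 - <<'E'
from h import *
t=load('/tmp/top0.npy');s=load('/tmp/scene0.npy')
C=[(178,75),(488,103),(462,520),(140,490)]
C=[(300+(x+.5)/7-.5,160+(y+.5)/7-.5) for x,y in C]
P=[onplane(t,*c,.080)[:2] for c in C]; print(np.round(P,4))
for a,b,o in((1,0,90),(2,1,0),(3,0,0),(2,3,90)):
    d=P[b]-P[a];print(np.linalg.norm(d),np.degrees(np.arctan2(d[1],d[0]))-o)
st=onplane(t,330.3,183.5,.13)[:2]; d=st-np.array([.5062,-.2295]); print('stop',st,np.linalg.norm(d),np.degrees(np.arctan2(d[1],d[0]))-64.25)
# lever
x0,y0,k=165,155,8
im=cv2.resize(t['img'][150:225,160:215],None,fx=8,fy=8,interpolation=cv2.INTER_CUBIC)
g=cv2.cvtColor(im,cv2.COLOR_BGR2GRAY)
m=(g<85).astype(np.uint8)
n,l,stt,ce=cv2.connectedComponentsWithStats(m);i=1+np.argmax(stt[1:,4]);m=(l==i).astype(np.uint8);print(stt[i])
def full(x,y): return 160+(x+.5)/8-.5,150+(y+.5)/8-.5
mc=cv2.morphologyEx(m,cv2.MORPH_CLOSE,np.ones((41,41)))
bo=cv2.morphologyEx(mc,cv2.MORPH_OPEN,cv2.getStructuringElement(cv2.MORPH_ELLIPSE,(81,81)))
c=max(cv2.findContours(bo,0,1)[0],key=cv2.contourArea);r=cv2.minAreaRect(c);print(r)
v=im.copy();cv2.drawContours(v,[cv2.boxPoints(r).astype(int)],0,(0,0,255),1);cv2.drawContours(v,cv2.findContours(m,0,1)[0],-1,(0,255,0),1)
cv2.imwrite('pics/e1.png',v)
B=[onplane(t,*full(*q),.036)[:2] for q in cv2.boxPoints(r)]
print(np.round(B,4),np.mean(B,0))
# arm: rows between boss & pedal
rows=range(130,300,10)
pts=[]
for y in rows:
    xs=np.nonzero(m[y])[0]; pts.append(onplane(t,*full(xs.mean(),y),.014)[:2]); 
pts=np.array(pts);vx,vy,a,b=cv2.fitLine(pts.astype(np.float32),2,0,1e-4,1e-4).ravel();print('arm dir',np.degrees(np.arctan2(vy,vx)),a,b)
print(pts[[0,-1]])
E
```

```text
[[ 0.5889 -0.1604]
 [ 0.5749 -0.3038]
 [ 0.3839 -0.287 ]
 [ 0.3993 -0.1395]]
0.1440566215856745 -5.56221737560243
0.1917502328660855 -5.0240373287672195
0.1907278049342233 -6.310758845138642
0.1483529800731045 -5.960114362458512
stop [ 0.54186828 -0.16693208] 0.07202062810689666 -3.9362946957800276
[  126    68   184   431 28383]
((200.20089721679688, 416.75140380859375), (127.69144439697266, 140.603515625), 12.380756378173828)
[[0.4712 0.3323]
 [0.5284 0.3197]
 [0.5165 0.2673]
 [0.4595 0.2799]] [0.49387289 0.29981727]
arm dir -14.284978 0.5824384 0.27999195
[[0.61652148 0.27128234]
 [0.54842168 0.28843907]]
```

View pics/e1.png

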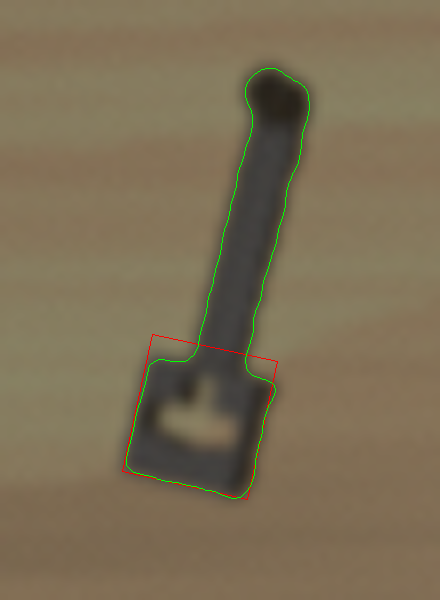

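Candidates in the top view: the dark square-boss lever at (185,200) and the dark round-boss lever with a crosspiece at (238,208), which is the spare. The blue look-alikes are at (262,180) and (202,280). I choose the one at (185,200): it has a square boss, a keyed hole and an upright pedal at (194,162), as crop c1 confirms. The other dark one has a round bore and a T-end. The boss is at about (0.492, 0.3035) with yaw about -13.5°, the shaft at about (0.506, -0.2295), and the shaft's x at about +24° in the world frame.

```bash
python3 -m pendant '[[[1,0.01,0.03,0,0,0,-0.02],[1,0.023,0.07,0,0,0,-0.05],[1,0.037,0.115,0,0,0,-0.08],[1,0.053,0.163,0,0,0,-0.11],[1,0.069,0.211,0,0,0,-0.14],[1,0.085,0.259,0,0,0,-0.17],[1,0.1,0.307,0,0,0,-0.2],[1,0.116,0.355,0,0,0,-0.23],[1,0.132,0.403,0,0,0,-0.26],[1,0.147,0.45,0,0,0,-0.29],[1,0.163,0.498,0,0,0,-0.32],[1,0.179,0.546,0,0,0,-0.35],[1,0.194,0.594,0,0,0,-0.38],[1,0.21,0.642,0,0,0,-0.41],[1,0.226,0.69,0,0,0,-0.44],[1,0.241,0.738,-0.02,0,0,-0.47],[1,0.257,0.786,-0.04,0,0,-0.5],[1,0.272,0.832,-0.06,0,0,-0.53],[1,0.284,0.87,-0.08,0,0,-0.55],[1,0.293,0.8965,-0.1,0,0,-0.559]]]' 80
python3 - <<'E'
from h import *
s=bot.read_state(); print({k:np.round(s[k],3) for k in('t','joint_positions','eef_pos','ee_rot','ft_force')})
f=grab('top');np.save('/tmp/top1.npy',f,allow_pickle=True)
s=grab('scene')
a=np.hstack([cv2.resize(f['img'][140:240,150:250],None,fx=4,fy=4),cv2.resize(s['img'][180:280,260:360],None,fx=4,fy=4)])
cv2.imwrite('pics/m1.png',a)
E
```

```text
t: 2.1
eef_pos: [0.4923, 0.3066, 0.1475]
ee_rot: [-90.0, 0.0, 166.6]
ft_force: [-0.1, 0.2, 0.3]
width: 0.0857
{'t': np.float64(2.1), 'joint_positions': array([2.49750e+01, 1.30510e+01, 1.03249e+02, 9.00000e-03, 6.36370e+01,
       1.28405e+02]), 'eef_pos': array([0.492, 0.307, 0.148]), 'ee_rot': array([-9.00450e+01,  4.40000e-02,  1.66566e+02]), 'ft_force': array([-0.123,  0.247,  0.254])}
```

View pics/m1.png

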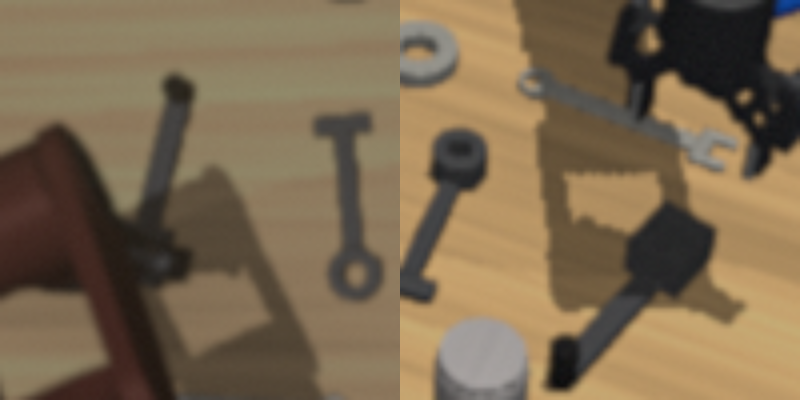

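```bash
python3 -m pendant '[[[1,0,0,-0.03,0,0,0],[1,0,0,-0.07,0,0,0],[1,0,0,-0.105,0,0,0],[1,0,0,-0.122,0,0,0],[1,0,0,-0.125,0,0,0],[0.3,0,0,-0.125,0,0,0],[0.3,0,0,-0.125,0,0,0],[0.3,0,0,-0.125,0,0,0],[0.3,0,0,-0.125,0,0,0],[0.3,0,0,-0.125,0,0,0]]]' 80
```

```text
t: 3.2
eef_pos: [0.494, 0.3048, 0.0259]
ee_rot: [-90.2, 0.2, 166.5]
ft_force: [0.2, -0.2, 6.2]
width: 0.0465
```

```bash
python3 -m pendant '[[[0,0,0,0,0,0,0],[0,0,0,0,0,0,0],[0,0,0,0.01,0,0,0],[0,0,0,0.04,0,0,0],[0,0,0,0.08,0,0,0],[0,0,0,0.12,0,0,0],[0,0,0,0.15,0,0,0],[0,0,0,0.17,0,0,0],[0,0,0,0.17,0,0,0],[0,0,0,0.17,0,0,0]]]' 80
python3 - <<'E'
from h import *
f=grab('top');s=grab('scene')
a=np.hstack([cv2.resize(f['img'][140:240,150:250],None,fx=4,fy=4),cv2.resize(s['img'][140:270,260:390],(400,400))])
cv2.imwrite('pics/m2.png',cv2.convertScaleAbs(a,alpha=1.5))
E
```

```text
t: 4.2
eef_pos: [0.4911, 0.3037, 0.1927]
ee_rot: [-90.0, -0.0, 166.5]
ft_force: [-0.1, -0.6, -3.7]
width: 0.0468
```

View pics/m2.png

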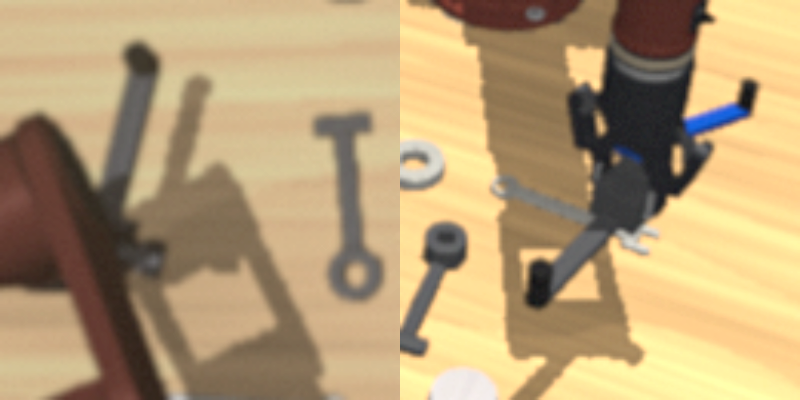

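```bash
python3 -m pendant '[[[0,0,-0.01,0.015,0,0,0.02],[0,0.001,-0.03,0.03,0,0,0.05],[0,0.002,-0.06,0.03,0,0,0.09],[0,0.003,-0.1,0.03,0,0,0.13],[0,0.004,-0.14,0.03,0,0,0.17],[0,0.005,-0.18,0.03,0,0,0.22],[0,0.006,-0.22,0.03,0,0,0.27],[0,0.007,-0.26,0.03,0,0,0.32],[0,0.008,-0.3,0.03,0,0,0.37],[0,0.009,-0.34,0.03,0,0,0.42],[0,0.01,-0.38,0.03,0,0,0.47],[0,0.011,-0.42,0.03,0,0,0.52],[0,0.012,-0.455,0.03,0,0,0.56],[0,0.013,-0.485,0.03,0,0,0.6],[0,0.014,-0.51,0.025,0,0,0.63],[0,0.014,-0.525,0.015,0,0,0.65],[0,0.014,-0.531,0.005,0,0,0.6545],[0,0.0142,-0.533,0.002,0,0,0.6545],[0,0.0142,-0.533,0.002,0,0,0.6545],[0,0.0142,-0.533,0.002,0,0,0.6545]]]' 80
python3 - <<'E'
from h import *
st=bot.read_state(); print({k:np.round(st[k],4) for k in('t','joint_positions','eef_pos','ee_rot','ft_force')})
f=grab('top');s=grab('scene');np.save('/tmp/top3.npy',f,allow_pickle=True);np.save('/tmp/scene3.npy',s,allow_pickle=True)
a=np.hstack([cv2.resize(f['img'][130:230,290:390],None,fx=4,fy=4),cv2.resize(s['img'][110:220,120:230],(400,400),interpolation=2)])
cv2.imwrite('pics/m3.png',cv2.convertScaleAbs(a,alpha=1.5))
E
```

```text
t: 6.3
eef_pos: [0.506, -0.2281, 0.1949]
ee_rot: [-90.1, -0.0, -155.9]
ft_force: [-0.4, -0.0, -2.6]
width: 0.0467
{'t': np.float64(6.3), 'joint_positions': array([-3.151630e+01,  6.989300e+00,  1.046911e+02,  2.090000e-02,
        6.837580e+01,  3.441040e+01]), 'eef_pos': array([ 0.506 , -0.2281,  0.1949]), 'ee_rot': array([-9.005730e+01, -1.560000e-02, -1.559343e+02]), 'ft_force': array([-0.437 , -0.0246, -2.6333])}
```

View pics/m3.png

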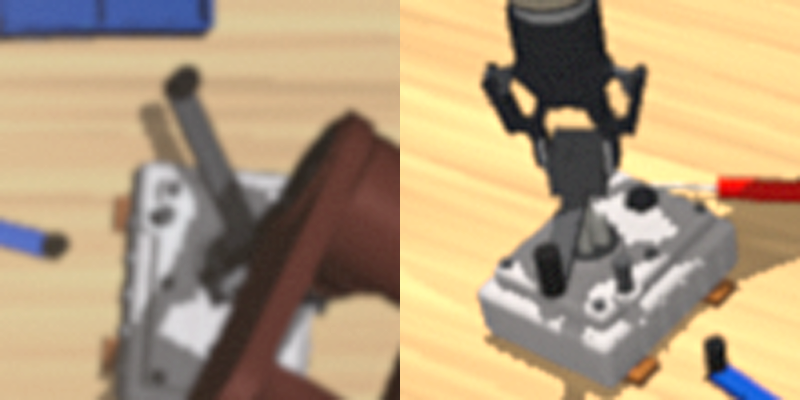

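```bash
python3 - <<'E'
from h import *
st=bot.read_state(); print(np.round(st['eef_pos'],4),np.round(st['ee_rot'],2))
f=load('/tmp/top3.npy');s=load('/tmp/scene3.npy')
def crop(f,x0,x1,y0,y1,k,n,al):
    a=cv2.resize(f['img'][y0:y1,x0:x1],None,fx=k,fy=k,interpolation=cv2.INTER_CUBIC)
    a=cv2.convertScaleAbs(a,alpha=al)
    for x in range(x0,x1,5): cv2.putText(a,str(x),((x-x0)*k,10),0,.33,(0,0,255)); cv2.line(a,((x-x0)*k+k//2,12),((x-x0)*k+k//2,17),(0,0,255))
    for y in range(y0,y1,5): cv2.putText(a,str(y),(0,(y-y0)*k+k//2+3),0,.33,(0,0,255))
    return a
cv2.imwrite('pics/n1.png',np.hstack([crop(f,325,357,140,205,9,'',1.8),crop(s,145,195,140,205,9,'',1.8)]))
E
```

```text
[ 0.5065 -0.2284  0.1958] [-8.9970e+01  3.0000e-02 -1.5592e+02]
```

View pics/n1.png

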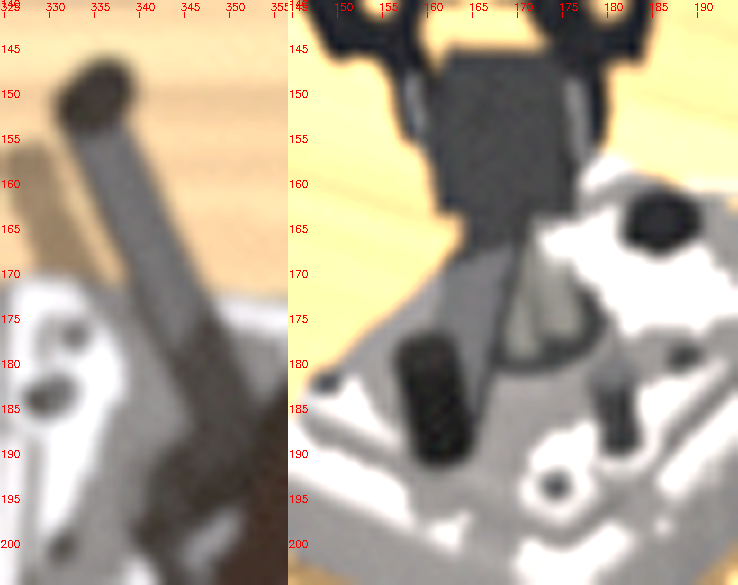

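```bash
python3 - <<'E'
from h import *
st=bot.read_state()
f=load('/tmp/top3.npy');s=load('/tmp/scene3.npy')
def blob(f,x0,x1,y0,y1,ths):
    g=cv2.cvtColor(f['img'],cv2.COLOR_BGR2GRAY).astype(np.float32)
    k=8;a=cv2.resize(g[y0:y1,x0:x1],None,fx=k,fy=k,interpolation=cv2.INTER_CUBIC);out=[]
    for th in ths:
        m=(a<th).astype(np.uint8);n,l,stt,ce=cv2.connectedComponentsWithStats(m);i=1+np.argmax(stt[1:,4])
        b=stt[i];c=ce[i];out.append((th,x0+(c[0]+.5)/k-.5,y0+(c[1]+.5)/k-.5,x0+b[0]/k,y0+b[1]/k,b[2]/k,b[3]/k))
    return out
A=blob(f,325,345,140,156,(36,40,46,52));B=blob(s,152,170,172,195,(25,30,36));print(np.round(A,2));print(np.round(B,2))
def tri(u1,u2):
    o1,d1=ray(f,*u1);o2,d2=ray(s,*u2)
    l=np.linalg.lstsq(np.c_[d1,-d2],o2-o1,rcond=None)[0];p,q=o1+d1*l[0],o2+d2*l[1];return p,q
tcp=np.array([.5065,-.2284])
for a in A[:3]:
    u=a[1:3]
    p,q=tri(u,B[1][1:3]);print('tri',p,q)
    for z in (.188,.193,.198):
        P=onplane(f,*u,z)[:2];d=P-tcp;y=np.radians(24.07)
        print(a[0],z,P,'along',d@[np.cos(y),np.sin(y)],'side',d@[-np.sin(y),np.cos(y)])
E
```

```text
[[ 36.   335.09 150.65 332.25 147.88   6.5    6.38]
 [ 40.   335.09 150.72 332.   147.62   7.     6.88]
 [ 46.   335.1  150.83 331.88 147.5    7.38   7.5 ]
 [ 52.   335.08 151.   331.62 147.25   7.75   8.75]]
[[ 25.   161.2  185.38 158.12 180.25   7.    11.  ]
 [ 30.   161.02 184.44 157.75 178.25   7.62  13.12]
 [ 36.   161.   184.15 157.5  177.62   8.12  14.  ]]
tri [ 0.63327906 -0.17149584  0.19147441] [ 0.63533449 -0.1754475   0.19264639]
36 0.188 [ 0.63387545 -0.17221607] along 0.1392146384276402 side -0.0006517713155083473
36 0.193 [ 0.63301719 -0.17117959] along 0.13885373515641874 side 0.0006446263585895193
36 0.198 [ 0.63215893 -0.17014311] along 0.13849283188519737 side 0.0019410240326873443
tri [ 0.633119   -0.17153558  0.19130747] [ 0.63521034 -0.17555565  0.19249946]
40 0.188 [ 0.63368618 -0.17222122] along 0.13903972607535994 side -0.0005792773550578037
40 0.193 [ 0.63282876 -0.17118472] along 0.1386795967166391 side 0.000716799564207871
40 0.198 [ 0.63197134 -0.17014821] along 0.13831946735791822 side 0.0020128764834734443
tri [ 0.63283918 -0.1716201   0.19101228] [ 0.63498789 -0.17574942  0.19223622]
46 0.188 [ 0.63335486 -0.1722446 ] along 0.1387276701502239 side -0.0004655004862030887
46 0.193 [ 0.6324989 -0.171208 ] along 0.13836892150577604 side 0.0008300730189815762
46 0.198 [ 0.63164294 -0.1701714 ] along 0.13801017286132827 side 0.0021256465241661416
```

```bash
python3 -m pendant '[[[0,0.0025,-0.001,0,0,0,0],[0,0.0025,-0.001,-0.01,0,0,0],[0,0.0025,-0.001,-0.02,0,0,0],[0,0.0025,-0.001,-0.026,0,0,0],[0,0.0025,-0.001,-0.029,0,0,0],[0,0.0025,-0.001,-0.029,0,0,0],[0,0.0025,-0.001,-0.029,0,0,0]]]' 80
python3 -m pendant '[[[0,0,0,-0.002,0,0,0],[0,0,0,-0.004,0,0,0],[0,0,0,-0.004,0,0,0]]]' 80
python3 - <<'E'
from h import *
st=bot.read_state(); print({k:np.round(st[k],4) for k in('eef_pos','ee_rot','ft_force','wrist_torque')})
f=grab('top');s=grab('scene')
a=np.hstack([cv2.resize(f['img'][140:215,315:390],(500,500)),cv2.resize(s['img'][140:215,135:210],(500,500),interpolation=2)])
cv2.imwrite('pics/m4.png',cv2.convertScaleAbs(cv2.resize(a,(800,400)),alpha=1.8))
E
```

```text
t: 7.1
eef_pos: [0.5086, -0.2301, 0.1663]
ee_rot: [-90.0, 0.0, -156.0]
ft_force: [-0.3, -0.0, -2.8]
width: 0.0459
t: 7.4
eef_pos: [0.5084, -0.23, 0.1621]
ee_rot: [-90.0, -0.0, -156.0]
ft_force: [-0.6, 0.3, -2.9]
width: 0.0468
{'eef_pos': array([ 0.5084, -0.23  ,  0.1621]), 'ee_rot': array([-9.001640e+01, -1.320000e-02, -1.559768e+02]), 'ft_force': array([-0.6038,  0.2791, -2.869 ]), 'wrist_torque': array([-0.0202,  0.0512, -0.0418])}
```

View pics/m4.png

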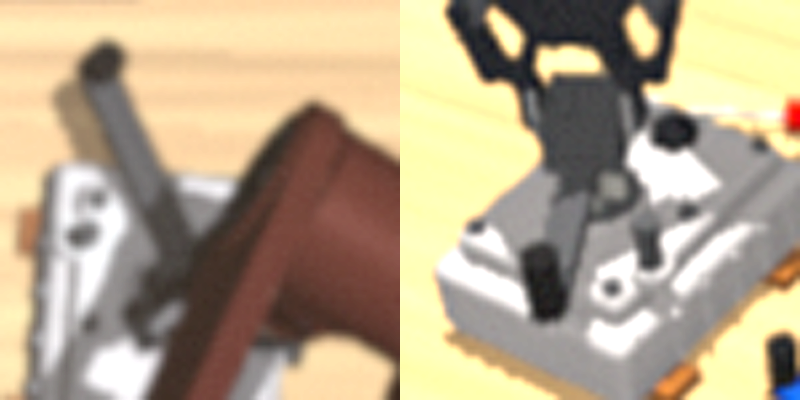

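```bash
python3 -m pendant '[[[0,0,0,-0.002,0,0,0],[0,0,0,-0.004,0,0,0],[0,0,0,-0.004,0,0,0]]]' 80
python3 -m pendant '[[[0,0,0,-0.002,0,0,0],[0,0,0,-0.002,0,0,0]]]' 80
```

```text
t: 7.8
eef_pos: [0.5084, -0.2299, 0.1579]
ee_rot: [-90.0, -0.0, -156.0]
ft_force: [0.1, -0.3, -2.5]
width: 0.0468
t: 8.0
eef_pos: [0.5084, -0.2299, 0.156]
ee_rot: [-90.0, -0.0, -156.0]
ft_force: [0.5, 0.5, -2.3]
width: 0.0472
```

```bash
python3 -m pendant '[[[0,0,0,-0.001,0,0,0],[0,0,0,-0.002,0,0,0],[0,0,0,-0.002,0,0,0]]]' 80
python3 -m pendant '[[[0,0,0,-0.001,0,0,0],[0,0,0,-0.001,0,0,0]]]' 80
```

```text
t: 8.3
eef_pos: [0.5084, -0.23, 0.1541]
ee_rot: [-90.0, -0.0, -156.0]
ft_force: [0.3, 0.2, -3.1]
width: 0.0467
t: 8.5
eef_pos: [0.5085, -0.23, 0.1532]
ee_rot: [-90.0, -0.0, -156.0]
ft_force: [-0.4, -0.1, -1.4]
width: 0.0467
```

```bash
python3 -m pendant '[[[0,0,0,-0.001,0,0,0],[0,0,0,-0.001,0,0,0]]]' 80
python3 -m pendant '[[[0,0,0,-0.001,0,0,0],[0,0,0,-0.001,0,0,0]]]' 80
python3 -c "
from h import *
st=bot.read_state(); print({k:np.round(st[k],4) for k in('eef_pos','ee_rot','ft_force','wrist_torque')})"
```

```text
t: 8.7
eef_pos: [0.5085, -0.23, 0.1522]
ee_rot: [-90.0, -0.0, -156.0]
ft_force: [-0.1, 0.1, -4.3]
width: 0.0468
t: 8.9
eef_pos: [0.5085, -0.23, 0.1511]
ee_rot: [-90.0, -0.0, -156.0]
ft_force: [-0.0, -0.4, -2.5]
width: 0.0463
{'eef_pos': array([ 0.5085, -0.23  ,  0.1511]), 'ee_rot': array([-9.001630e+01, -9.600000e-03, -1.559784e+02]), 'ft_force': array([-0.0128, -0.4019, -2.4838]), 'wrist_torque': array([-0.0358,  0.0566,  0.0062])}
```

```bash
python3 -m pendant '[[[0,0,0,-0.001,0,0,0],[0,0,0,-0.002,0,0,0],[0,0,0,-0.002,0,0,0]]]' 80
python3 -m pendant '[[[0,0,0,-0.001,0,0,0],[0,0,0,-0.002,0,0,0],[0,0,0,-0.002,0,0,0]]]' 80
python3 -c "
from h import *
st=bot.read_state(); print({k:np.round(st[k],4) for k in('eef_pos','ee_rot','ft_force','wrist_torque')})
f=grab('top');s=grab('scene')
a=np.hstack([cv2.resize(f['img'][140:215,315:390],(500,500)),cv2.resize(s['img'][140:215,135:210],(500,500),interpolation=2)])
cv2.imwrite('pics/m5.png',cv2.convertScaleAbs(cv2.resize(a,(800,400)),alpha=1.8))"
```

```text
t: 9.2
eef_pos: [0.5084, -0.23, 0.1491]
ee_rot: [-90.0, -0.0, -156.0]
ft_force: [0.6, 0.3, -3.0]
width: 0.0465
t: 9.5
eef_pos: [0.5084, -0.2299, 0.1471]
ee_rot: [-90.0, -0.0, -156.0]
ft_force: [0.2, -0.6, -2.5]
width: 0.0467
{'eef_pos': array([ 0.5084, -0.2299,  0.1471]), 'ee_rot': array([-9.002010e+01, -1.250000e-02, -1.559778e+02]), 'ft_force': array([ 0.2102, -0.5536, -2.4889]), 'wrist_torque': array([-0.0499, -0.0043, -0.0416])}
```

View pics/m5.png

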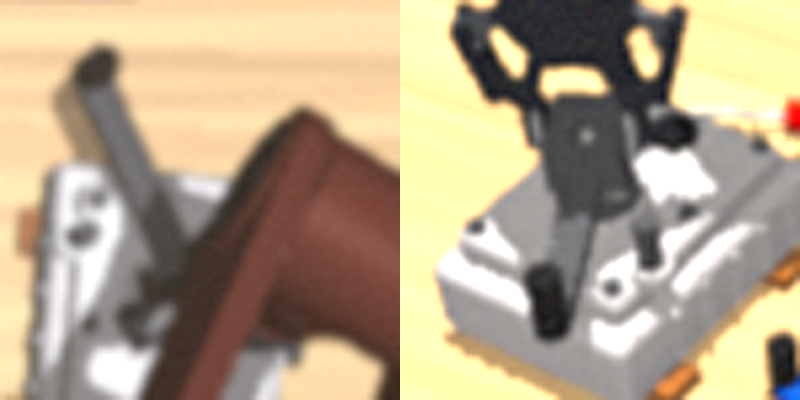

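```bash
python3 -m pendant '[[[0,0,0,-0.002,0,0,0],[0,0,0,-0.004,0,0,0],[0,0,0,-0.006,0,0,0],[0,0,0,-0.006,0,0,0]]]' 80
python3 -m pendant '[[[0,0,0,-0.002,0,0,0],[0,0,0,-0.004,0,0,0],[0,0,0,-0.006,0,0,0],[0,0,0,-0.008,0,0,0],[0,0,0,-0.008,0,0,0]]]' 80
python3 -m pendant '[[[0,0,0,-0.002,0,0,0],[0,0,0,-0.004,0,0,0],[0,0,0,-0.004,0,0,0]]]' 80
```

```text
t: 10.0
eef_pos: [0.5084, -0.2299, 0.1408]
ee_rot: [-90.0, -0.0, -156.0]
ft_force: [-0.0, 0.2, -2.7]
width: 0.0468
t: 10.5
eef_pos: [0.5084, -0.2299, 0.1329]
ee_rot: [-90.0, -0.0, -156.0]
ft_force: [-0.1, 0.2, -2.8]
width: 0.0469
t: 10.8
eef_pos: [0.5084, -0.2299, 0.129]
ee_rot: [-90.0, -0.0, -156.0]
ft_force: [0.5, 0.8, -2.5]
width: 0.0469
```

```bash
python3 -m pendant '[[[0,0,0,-0.001,0,0,0],[0,0,0,-0.002,0,0,0],[0,0,0,-0.002,0,0,0]]]' 80
python3 -m pendant '[[[0,0,0,-0.001,0,0,0],[0,0,0,-0.002,0,0,0],[0,0,0,-0.002,0,0,0]]]' 80
python3 -m pendant '[[[0,0,0,-0.001,0,0,0],[0,0,0,-0.001,0,0,0]]]' 80
```

```text
t: 11.1
eef_pos: [0.5085, -0.23, 0.1271]
ee_rot: [-90.0, -0.0, -156.0]
ft_force: [-0.2, -1.1, -3.0]
width: 0.047
t: 11.4
eef_pos: [0.5087, -0.2301, 0.1259]
ee_rot: [-90.0, -0.0, -156.0]
ft_force: [-2.1, 0.5, 1.0]
width: 0.0467
t: 11.6
eef_pos: [0.5087, -0.2302, 0.1258]
ee_rot: [-90.0, -0.0, -156.0]
ft_force: [-3.2, 1.9, 7.3]
width: 0.0467
```

```bash
python3 -m pendant '[[[0,0,0,-0.001,0,0,0],[0,0,0,-0.002,0,0,0],[0,0,0,-0.002,0,0,0]]]' 80
python3 -m pendant '[[[0,0,0,0.001,0,0,0],[0,0,0,0.002,0,0,0],[0,0,0,0.002,0,0,0]]]' 80
python3 -m pendant '[[[0,0,0,0,0,0,0.02],[0,-0.0001,0.0001,0,0,0,0.05],[0,-0.0002,0.0002,0,0,0,0.08],[0,-0.0002,0.0002,0,0,0,0.1],[0,-0.0002,0.0002,0,0,0,0.1]]]' 80
python3 -c "
from h import *
st=bot.read_state(); print({k:np.round(st[k],4) for k in('eef_pos','ee_rot','ft_force','wrist_torque')})"
```

```text
t: 11.9
eef_pos: [0.509, -0.2303, 0.1258]
ee_rot: [-90.0, -0.0, -156.0]
ft_force: [-8.0, 3.2, 14.9]
width: 0.0467
t: 12.2
eef_pos: [0.509, -0.2303, 0.1258]
ee_rot: [-90.0, 0.0, -156.0]
ft_force: [-3.4, 1.7, 7.8]
width: 0.047
t: 12.7
eef_pos: [0.5094, -0.2304, 0.1259]
ee_rot: [-89.9, 0.1, -150.3]
ft_force: [-2.3, 0.3, 6.3]
width: 0.0466
{'eef_pos': array([ 0.5094, -0.2304,  0.1259]), 'ee_rot': array([-8.989280e+01,  8.550000e-02, -1.503112e+02]), 'ft_force': array([-2.346 ,  0.3463,  6.3471]), 'wrist_torque': array([ 0.2755,  0.3966, -0.2375])}
```

```bash
python3 -m pendant '[[[0,0,0.0001,0,0,0,0.03],[0,-0.0001,0.0002,0,0,0,0.06],[0,-0.0002,0.0003,0,0,0,0.1],[0,-0.0003,0.0004,0,0,0,0.14],[0,-0.0003,0.0004,0,0,0,0.18],[0,-0.0003,0.0004,0,0,0,0.2],[0,-0.0003,0.0004,0,0,0,0.2]]]' 80
python3 -c "
from h import *
st=bot.read_state(); print({k:np.round(st[k],4) for k in('eef_pos','ee_rot','ft_force','wrist_torque')})
f=grab('top');s=grab('scene')
a=np.hstack([cv2.resize(f['img'][140:215,315:390],(500,500)),cv2.resize(s['img'][140:215,135:210],(500,500),interpolation=2)])
cv2.imwrite('pics/m6.png',cv2.convertScaleAbs(cv2.resize(a,(800,400)),alpha=1.8))"
```

```text
t: 13.4
eef_pos: [0.5092, -0.2301, 0.1258]
ee_rot: [-89.9, 0.1, -138.9]
ft_force: [-1.6, 0.7, 5.8]
width: 0.0466
{'eef_pos': array([ 0.5092, -0.2301,  0.1258]), 'ee_rot': array([-8.985560e+01,  7.420000e-02, -1.388576e+02]), 'ft_force': array([-1.5692,  0.7413,  5.8116]), 'wrist_torque': array([ 0.2574,  0.322 , -0.2152])}
```

View pics/m6.png

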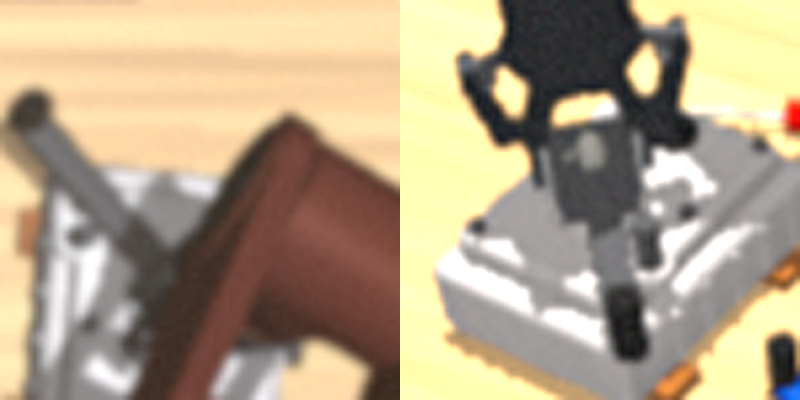

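```bash
for i in 1; do python3 -m pendant '[[[0,0,0.0001,0,0,0,0.015],[0,0,0.0001,0,0,0,0.03],[0,0,0.0001,0,0,0,0.03]]]' 80; done
python3 -c "
from h import *
print(bot.read_state()['wrist_torque'])"
python3 -m pendant '[[[0,0,0,0,0,0,0.015],[0,0,0,0,0,0,0.03],[0,0,0,0,0,0,0.03]]]' 80
python3 -c "
from h import *
print(bot.read_state()['wrist_torque'])"
```

```text
t: 13.8
eef_pos: [0.5092, -0.2301, 0.1259]
ee_rot: [-89.9, 0.1, -137.2]
ft_force: [-2.1, -0.3, 5.4]
width: 0.0469
[ 0.21514021  0.36457026 -0.22258708]
t: 14.1
eef_pos: [0.5093, -0.2301, 0.1259]
ee_rot: [-89.8, 0.1, -135.6]
ft_force: [-1.6, -0.6, 5.8]
width: 0.0471
[ 0.19635619  0.33276491 -0.91976902]
```

```bash
python3 -m pendant '[[[0,0,0,0,0,0,0.01],[0,0,0,0,0,0,0.02],[0,0,0,0,0,0,0.02]]]' 80
python3 -c "
from h import *
st=bot.read_state(); print({k:np.round(st[k],4) for k in('eef_pos','ee_rot','ft_force','wrist_torque')})
f=grab('top');s=grab('scene')
a=np.hstack([cv2.resize(f['img'][140:215,315:390],(500,500)),cv2.resize(s['img'][140:215,135:210],(500,500),interpolation=2)])
cv2.imwrite('pics/m7.png',cv2.convertScaleAbs(cv2.resize(a,(800,400)),alpha=1.8))"
```

```text
t: 14.4
eef_pos: [0.5099, -0.2306, 0.1259]
ee_rot: [-89.7, 0.1, -134.5]
ft_force: [-0.3, -1.8, 5.9]
width: 0.0466
{'eef_pos': array([ 0.5099, -0.2306,  0.1259]), 'ee_rot': array([-8.973140e+01,  1.333000e-01, -1.345085e+02]), 'ft_force': array([-0.294 , -1.7678,  5.9201]), 'wrist_torque': array([-0.1841,  0.069 , -1.8835])}
```

View pics/m7.png

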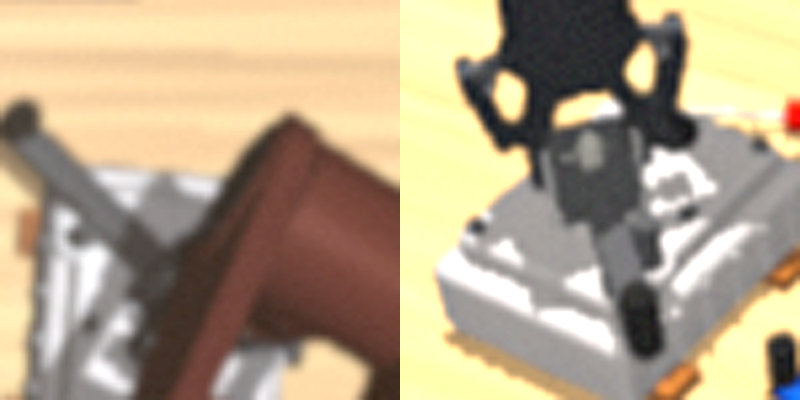

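```bash
python3 -m pendant '[[[0,0,0,0.001,0,0,-0.01],[0,0,0,0.001,0,0,-0.01],[0.65,0,0,0.001,0,0,-0.01],[0.8,0,0,0.001,0,0,-0.01],[0.8,0,0,0.001,0,0,-0.01],[0.8,0,0,0.001,0,0,-0.01],[0.8,0,0,0.001,0,0,-0.01]]]' 80
python3 -c "
from h import *
st=bot.read_state(); print({k:np.round(st[k],4) for k in('eef_pos','ee_rot','ft_force','wrist_torque','width')})"
```

```text
t: 15.2
eef_pos: [0.5078, -0.229, 0.125]
ee_rot: [-90.0, -0.0, -134.7]
ft_force: [-0.1, 0.5, 0.2]
width: 0.0685
{'eef_pos': array([ 0.5078, -0.229 ,  0.125 ]), 'ee_rot': array([-9.004900e+01, -2.000000e-02, -1.347266e+02]), 'ft_force': array([-0.0957,  0.4819,  0.2032]), 'wrist_torque': array([0.0348, 0.0295, 0.0219]), 'width': np.float64(0.0685)}
```

```bash
python3 -m pendant '[[[0.8,0,0,0.01,0,0,0],[0.8,0,0,0.03,0,0,0],[0.8,0,0,0.06,0,0,0],[0.8,0,0,0.1,0,0,0],[0.8,0,0,0.14,0,0,0],[0.8,-0.02,-0.03,0.16,0,0,0],[0.8,-0.05,-0.07,0.17,0,0,0],[0.8,-0.08,-0.11,0.17,0,0,0],[0.8,-0.11,-0.15,0.17,0,0,0],[0.8,-0.14,-0.19,0.17,0,0,0],[0.8,-0.17,-0.23,0.17,0,0,0],[0.8,-0.19,-0.26,0.17,0,0,0],[0.8,-0.2,-0.28,0.17,0,0,0],[0.8,-0.2,-0.28,0.17,0,0,0]]]' 80
python3 -c "
from h import *
f=grab('top');s=grab('scene');np.save('/tmp/top9.npy',f,allow_pickle=True);np.save('/tmp/scene9.npy',s,allow_pickle=True)
a=np.hstack([cv2.resize(f['img'][140:215,315:390],(400,400),interpolation=2),cv2.resize(s['img'][140:215,135:210],(400,400),interpolation=2)])
cv2.imwrite('pics/m8.png',cv2.convertScaleAbs(a,alpha=1.8))
cv2.imwrite('pics/m9.png',f['img'])"
```

```text
t: 16.6
eef_pos: [0.3061, -0.5119, 0.2961]
ee_rot: [-89.9, -0.1, -135.0]
ft_force: [0.3, 0.2, 0.4]
width: 0.0687
```

View pics/m8.png

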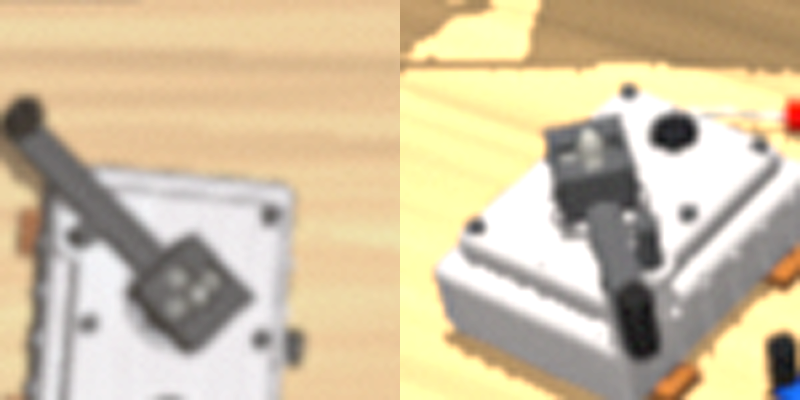

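View pics/m9.png

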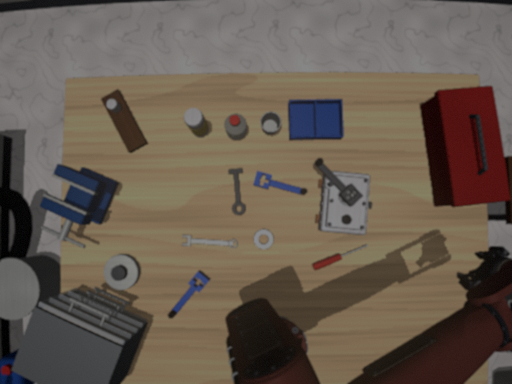

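```bash
python3 -c "
from h import *
f=load('/tmp/top9.npy');s=load('/tmp/scene9.npy')
a=np.hstack([cv2.resize(f['img'][155:205,315:365],(400,400),interpolation=2),cv2.resize(s['img'][160:210,155:205],(400,400),interpolation=2)])
cv2.imwrite('pics/m10.png',cv2.convertScaleAbs(a,alpha=1.8))
g=cv2.cvtColor(f['img'],cv2.COLOR_BGR2GRAY).astype(np.float32);a=cv2.resize(g[150:175,305:335],None,fx=8,fy=8,interpolation=2)
for th in(36,42):
  n,l,st,ce=cv2.connectedComponentsWithStats((a<th).astype(np.uint8));i=1+np.argmax(st[1:,4]);c=ce[i];u=(305+(c[0]+.5)/8-.5,150+(c[1]+.5)/8-.5)
  P=onplane(f,*u,.122);d=P[:2]-[.5062,-.2295];print(u,P,np.hypot(*d),np.degrees(np.arctan2(d[1],d[0])))
o=onplane(f,0,0,0)
A=load('/tmp/top0.npy')['img'].astype(int);D=np.abs(A-f['img']).max(2)>40;D=cv2.morphologyEx(D.astype(np.uint8),cv2.MORPH_OPEN,np.ones((2,2)))
n,l,st,ce=cv2.connectedComponentsWithStats(D);print([list(map(int,q)) for q in st[1:] if q[4]>5])
"
```

```text
(np.float64(318.49609375), np.float64(162.08704144021738)) [ 0.60963668 -0.13315876  0.122     ] 0.14135338752332538 42.9659027109482
(np.float64(318.50388521781696), np.float64(162.26202276064612)) [ 0.60908844 -0.13317116  0.122     ] 0.14094423384124183 43.11411050607453
[[315, 159, 19, 21, 191], [177, 160, 23, 53, 439], [331, 178, 32, 23, 178], [350, 204, 5, 3, 10], [327, 231, 124, 63, 2322], [372, 247, 140, 137, 5661], [270, 263, 196, 121, 6239], [297, 267, 27, 25, 454], [270, 268, 24, 10, 77], [227, 287, 33, 97, 1632], [504, 300, 3, 3, 7], [508, 301, 4, 8, 25], [483, 309, 3, 3, 8], [257, 347, 6, 9, 29], [466, 352, 46, 32, 730], [267, 360, 10, 13, 56], [286, 379, 2, 3, 6]]
```

View pics/m10.png

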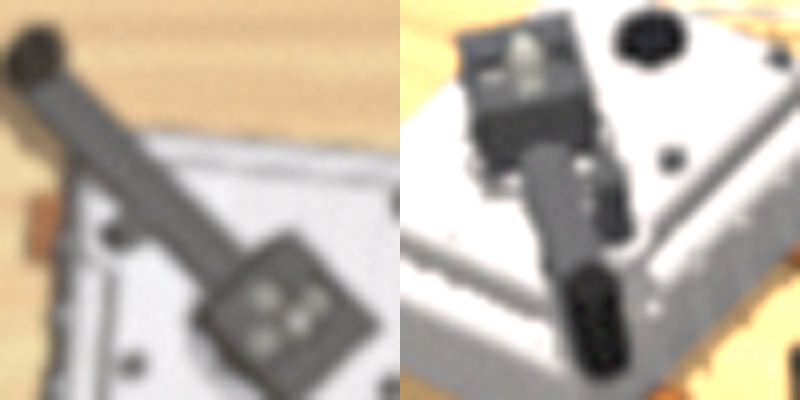

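```bash
python3 -c "
from h import *
for n in('m6','m7','m8'):
  b=cv2.cvtColor(cv2.imread(f'pics/{n}.png'),cv2.COLOR_BGR2GRAY).astype(np.float32)
  for nm,a in(('top',b[60:170,:70]),('sc',b[260:380,590:680])):
   for th in(60,70):
    l_=cv2.connectedComponentsWithStats((a<th).astype(np.uint8));i=1+np.argmax(l_[2][1:,4]);print(n,nm,th,np.round(l_[3][i]/5.333,2),l_[2][i])
"
```

```text
m6 top 60 [ 3.58 11.  ] [18 57  4  4 12]
m6 top 70 [5.42 9.79] [ 15  38  28  28 563]
m6 sc 60 [ 6.85 12.03] [  19   30   38   69 1928]
m6 sc 70 [ 6.82 11.87] [  17   28   40   72 2149]Traceback (most recent call last):
  File "<string>", line 7, in <module>
    l_=cv2.connectedComponentsWithStats((a<th).astype(np.uint8));i=1+np.argmax(l_[2][1:,4]);print(n,nm,th,np.round(l_[3][i]/5.333,2),l_[2][i])
                                                                     ~~~~~~~~~^^^^^^^^^^^^^
    return _wrapfunc(a, 'argmax', axis=axis, out=out, **kwds)
    return bound(*args, **kwds)
ValueError: attempt to get argmax of an empty sequence
```

```bash
python3 -c "
from h import *
for n in('m6','m7','m8'):
  b=cv2.cvtColor(cv2.imread(f'pics/{n}.png'),cv2.COLOR_BGR2GRAY).astype(np.float32)
  for nm,a in(('top',b[60:170,:70]),('sc',b[260:380,590:680])):
   for th in(76,84):
    l_=cv2.connectedComponentsWithStats((a<th).astype(np.uint8));i=1+np.argmax(l_[2][1:,4]);print(n,nm,th,np.round(l_[3][i]/5.333,2),l_[2][i])
"
```

```text
m6 top 76 [5.41 9.94] [ 13  37  31  32 702]
m6 top 84 [ 5.44 10.04] [ 12  37  34  35 867]
m6 sc 76 [ 6.8 11.8] [  16   27   42   73 2255]
m6 sc 84 [ 6.79 11.75] [  16   26   42   75 2405]
m7 top 76 [ 3.2  11.92] [  0  48  32  31 671]
m7 top 84 [ 3.3  12.02] [  0  47  34  35 853]
m7 sc 76 [ 9.61 11.32] [  30   23   43   76 2369]
m7 sc 84 [ 9.6  11.29] [  29   22   45   78 2535]
m8 top 76 [ 3.96 11.41] [  4  42  34  38 893]
m8 top 84 [ 3.97 11.51] [   2   41   37   42 1071]
m8 sc 76 [ 8.83 11.43] [  25   23   44   77 2457]
m8 sc 84 [ 8.8  11.37] [  24   21   46   79 2618]
```

The lever is seated and the arm is next to the post. Comparing pedal positions, it may have come back by about 0.5–1° when I eased off before opening. There's time left, so I'll push the arm gently from the side with closed fingers, which also shows whether it is touching the post.

```bash
python3 -m pendant '[[[0,0.02,0.02,0,0,0,0],[0,0.05,0.05,0,0,0,0],[0,0.08,0.085,0,0,0,0],[0,0.11,0.117,0,0,0,0],[0,0.14,0.148,0,0,0,0],[0,0.17,0.18,0,0,0,0],[0,0.2,0.211,0,0,0,0],[0,0.23,0.243,0,0,0,0],[0,0.26,0.275,0,0,0,0],[0,0.28,0.296,0,0,0,0],[0,0.29,0.306,0,0,0,0],[0,0.2928,0.309,0,0,0,0],[0,0.2928,0.309,-0.03,0,0,0],[0,0.2928,0.309,-0.06,0,0,0],[0,0.2928,0.309,-0.08,0,0,0],[0,0.2928,0.309,-0.09,0,0,0],[0,0.2928,0.309,-0.09,0,0,0],[0,0.2928,0.309,-0.09,0,0,0]]]' 30
python3 -c "
from h import *
f=grab('top');s=grab('scene');np.save('/tmp/top11.npy',f,allow_pickle=True);np.save('/tmp/scene11.npy',s,allow_pickle=True)
st=bot.read_state(); print({k:np.round(st[k],4) for k in('eef_pos','ee_rot','ft_force','wrist_torque','width')})
a=np.hstack([cv2.resize(f['img'][140:215,315:390],(400,400),interpolation=2),cv2.resize(s['img'][140:215,135:210],(400,400),interpolation=2)])
cv2.imwrite('pics/m11.png',cv2.convertScaleAbs(a,alpha=1.8))
"
```

```text
t: 18.5
eef_pos: [0.6011, -0.2012, 0.2065]
ee_rot: [-89.9, 0.0, -134.8]
ft_force: [0.5, 0.0, 1.0]
width: -0.0001
{'eef_pos': array([ 0.6018, -0.2011,  0.2074]), 'ee_rot': array([-8.981470e+01,  5.990000e-02, -1.347981e+02]), 'ft_force': array([ 0.5632, -0.97  ,  0.14  ]), 'wrist_torque': array([ 0.0335, -0.0473,  0.0133]), 'width': np.float64(0.0001)}
```

View pics/m11.png

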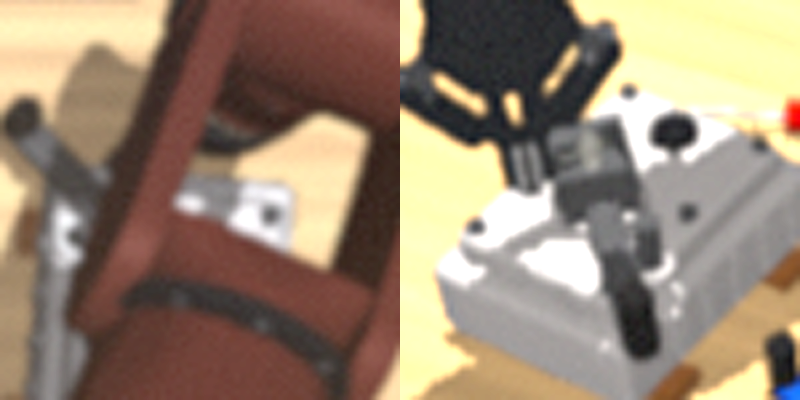

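```bash
python3 -m pendant '[[[0,0,0,-0.03,0,0,0],[0,0,0,-0.06,0,0,0],[0,0,0,-0.08,0,0,0],[0,0,0,-0.086,0,0,0],[0,0,0,-0.086,0,0,0],[0,-0.004,0.004,-0.086,0,0,0],[0,-0.008,0.008,-0.086,0,0,0],[0,-0.01,0.0103,-0.086,0,0,0],[0,-0.01,0.0103,-0.086,0,0,0]]]' 30
python3 -m pendant '[[[0,-0.0007,0.0007,0,0,0,0],[0,-0.0014,0.0014,0,0,0,0],[0,-0.0014,0.0014,0,0,0,0]]]' 30
```

```text
t: 19.5
eef_pos: [0.5909, -0.1897, 0.1203]
ee_rot: [-89.9, 0.0, -134.8]
ft_force: [-0.2, 0.3, 0.5]
width: 0.0002
t: 19.8
eef_pos: [0.5895, -0.1886, 0.1194]
ee_rot: [-90.0, 0.0, -134.8]
ft_force: [0.1, -0.9, 1.7]
width: 0.0001
```

```bash
python3 -m pendant '[[[0,-0.0007,0.0007,0,0,0,0],[0,-0.0014,0.0014,0,0,0,0],[0,-0.0014,0.0014,0,0,0,0]]]' 30
python3 -m pendant '[[[0,-0.0007,0.0007,0,0,0,0],[0,-0.0014,0.0014,0,0,0,0],[0,-0.0014,0.0014,0,0,0,0]]]' 30
```

```text
t: 20.1
eef_pos: [0.5889, -0.1879, 0.1197]
ee_rot: [-89.9, 0.0, -134.8]
ft_force: [2.4, -2.4, -1.1]
width: 0.0
t: 20.4
eef_pos: [0.5885, -0.1875, 0.1203]
ee_rot: [-89.7, 0.0, -134.8]
ft_force: [4.5, -4.2, -2.0]
width: -0.0
```

```bash
python3 -m pendant '[[[0,-0.0007,0.0007,0,0,0,0],[0,-0.0014,0.0014,0,0,0,0],[0,-0.0014,0.0014,0,0,0,0]]]' 30
python3 -m pendant '[[[0,-0.0007,0.0007,0,0,0,0],[0,-0.0014,0.0014,0,0,0,0],[0,-0.0014,0.0014,0,0,0,0],[0,-0.0014,0.0014,0,0,0,0]]]' 30
python3 -c "
from h import *
s=grab('scene');np.save('/tmp/scene12.npy',s,allow_pickle=True)
st=bot.read_state(); print({k:np.round(st[k],4) for k in('eef_pos','ee_rot','ft_force','wrist_torque','width')})
for n in(9,11,12):
  f=load(f'/tmp/scene{n}.npy');g=cv2.cvtColor(f['img'],cv2.COLOR_BGR2GRAY).astype(np.float32);a=cv2.resize(g[185:215,240-95:265-95+10],None,fx=8,fy=8,interpolation=2)
  l=cv2.connectedComponentsWithStats((a<42).astype(np.uint8));i=1+np.argmax(l[2][1:,4]);print(n,l[3][i]/8,l[2][i])
a=cv2.resize(s['img'][150:215,135:220],None,fx=8,fy=8,interpolation=2);cv2.imwrite('pics/m12.png',cv2.convertScaleAbs(a,alpha=1.8))
"
```

```text
t: 20.7
eef_pos: [0.5882, -0.1872, 0.1209]
ee_rot: [-89.4, 0.1, -134.8]
ft_force: [6.3, -6.4, -2.8]
width: -0.0002
t: 21.1
eef_pos: [0.588, -0.1868, 0.1215]
ee_rot: [-89.2, 0.1, -134.8]
ft_force: [8.4, -7.9, -3.3]
width: 0.0001
{'eef_pos': array([ 0.588 , -0.1868,  0.1215]), 'ee_rot': array([-8.92356e+01,  1.12800e-01, -1.34778e+02]), 'ft_force': array([ 8.5692, -8.2143, -2.3261]), 'wrist_torque': array([-1.3895, -1.2921, -0.009 ]), 'width': np.float64(0.0001)}
9 [33.07041364 14.45993843] [ 243   64   37  116 3167]
11 [32.37138496 11.74788453] [ 228   26   52  153 4668]
12 [27.65664695  6.97303861] [  87    0  193  175 8030]
```

View pics/m12.png

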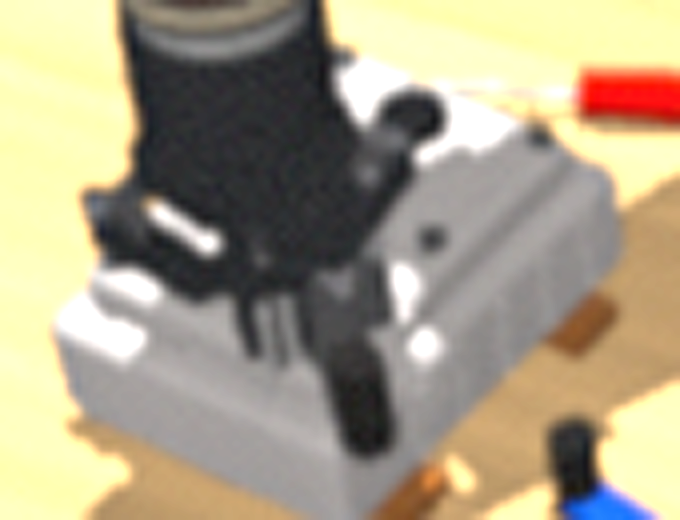

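```bash
python3 -m pendant '[[[0,0.003,-0.003,0,0,0,0],[0,0.006,-0.006,0,0,0,0],[0,0.012,-0.012,0,0,0,0],[0,0.018,-0.018,0,0,0,0],[0,0.02,-0.02,0.02,0,0,0],[0,0.02,-0.02,0.06,0,0,0],[0,0.02,-0.02,0.1,0,0,0],[0,0.02,-0.02,0.14,0,0,0],[0,0.01,-0.04,0.17,0,0,0],[0,-0.02,-0.08,0.18,0,0,0],[0,-0.05,-0.115,0.18,0,0,0],[0,-0.08,-0.15,0.18,0,0,0],[0,-0.11,-0.185,0.18,0,0,0],[0,-0.14,-0.22,0.18,0,0,0],[0,-0.17,-0.25,0.18,0,0,0],[0,-0.2,-0.28,0.18,0,0,0],[0,-0.23,-0.305,0.18,0,0,0],[0,-0.25,-0.32,0.18,0,0,0],[0,-0.26,-0.33,0.18,0,0,0],[0,-0.26,-0.33,0.18,0,0,0]]]' 30
python3 -c "
from h import *
f=grab('top');s=grab('scene')
print(bot.read_state()['t'],np.round(bot.read_state()['eef_pos'],3))
a=np.hstack([cv2.resize(f['img'][140:215,315:390],(400,400),interpolation=2),cv2.resize(s['img'][140:215,135:210],(400,400),interpolation=2)])
cv2.imwrite('pics/m13.png',cv2.convertScaleAbs(a,alpha=1.8))
for n in('m8','m13'):
  b=cv2.cvtColor(cv2.imread(f'pics/{n}.png'),cv2.COLOR_BGR2GRAY).astype(np.float32)
  for nm,a in(('top',b[60:170,:70]),('sc',b[260:380,590:680])):
    l_=cv2.connectedComponentsWithStats((a<84).astype(np.uint8));i=1+np.argmax(l_[2][1:,4]);print(n,nm,np.round(l_[3][i]/5.333,2))
"
```

```text
t: 23.15
eef_pos: [0.3228, -0.514, 0.2989]
ee_rot: [-90.0, 0.0, -134.9]
ft_force: [-0.5, 0.5, -0.6]
width: 0.0
23.25 [ 0.325 -0.513  0.299]
m8 top [ 3.97 11.51]
m8 sc [ 8.8  11.37]
m13 top [ 3.64 11.8 ]
m13 sc [ 9.18 11.29]
```

View pics/m13.png

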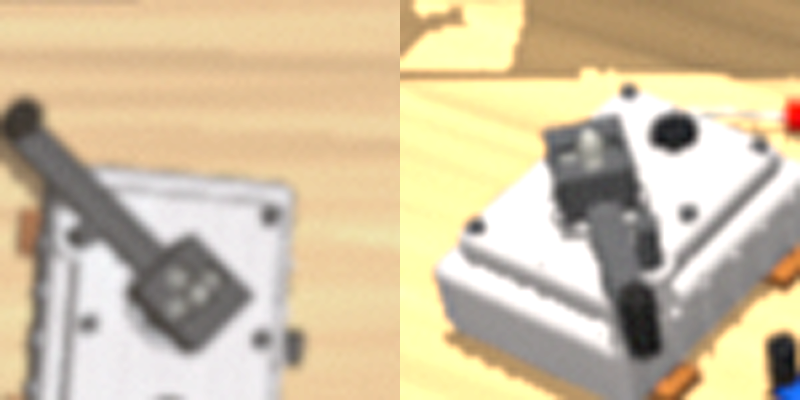

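```bash
python3 -c "
from h import *
a=cv2.imread('pics/m8.png').astype(int);b=cv2.imread('pics/m13.png').astype(int)
d=np.abs(a-b).max(2);print('boss scene diff',d[110:200,540:630].mean(),'arm',d[220:360,590:670].mean(),'bg',d[300:390,420:560].mean())
print(bot.sign_off())"
```

```text
boss scene diff 3.267777777777778 arm 6.479910714285714 bg 1.862936507936508
the job is handed in; nothing more can be done
None
```

The kick lever is fitted on the splined shaft, pushed down onto its collar, and swung anticlockwise until its arm rests against the stop post. I let go, backed the robot clear, and handed the job in at about 23 s.

- **Fit:** I picked the lever with the square boss and keyed hole, and turned it to the shaft's angle as measured from the top camera. It slid on without force. It stopped at the collar 100 mm above its height on the bench, which is the collar height, and I pressed it there with about 15 N.
- **Swing:** I turned the lever and shaft from about 24° to 44° in the world frame, where the torque rose sharply at the post.
- **One correction:** after I let go, the pictures showed the arm about 0.5–1° short of where it had been pressed. I pushed its side with closed fingers up to about 12 N, more than the shaft's friction, until it was firmly against the post, then backed off.
- **Last checks:** the arm touches the post in both views and is about 0.5° further round than before the push. The boss has not moved in the picture. The final arm angle is good to about 1° from the cameras.
- **Other items:** comparing top views before and after the swing, taken before the side push, showed no movement of the spare lever, tools or containers. I did not repeat that comparison after the push.
- **Disagreement:** the scene and top cameras differed by 4–6 mm on some points, so I relied on the top camera and the force readings.

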